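# Prop the botanicals chest open

## Robot

A 7-joint arm with a two-finger parallel gripper is mounted at the origin on the work surface. World frame = base frame: x ahead of the robot, y to its left, z up, the work surface at z = 0. Lengths are in mm, angles in rad, forces in N, time in s.
With the tool pointing down it reaches from about 400 to 875 mm from the base axis. Payload 4.4 kg.
Tool frame: the origin (TCP) lies at the very end of the fingers, on their centre line; the grasp point (between the pads) lies 19 mm behind it; z points along the fingers, y is the direction in which the jaws open and shut (so a half turn about z gives the same grasp; the last joint's range is limited). The gripper opens to 85 mm and grips with 20 to 120 N. Pads are 22 mm wide; open, the fingers measure 114 mm over their backs; the gripper's body (76 mm by 85 mm) begins 54 mm behind the grasp point. The pads swing forward as they close: fully open they stand 13 mm farther back than shut.
Start: joints at [1.088, 0.628, 0.038, 1.517, -0.027, 0.996, -0.02], TCP at [263.172, -594.355, 231.313] pointing down, gripper open.
Joint ranges: [-3.06, 3.06], [-0.37, 2.12], [-1.25, 1.32], [0.18, 2.47], [-1.1, 4.24], [0.23, 1.98], [-2.94, 2.94]. Speed limits (rad/s): [2.57, 2.57, 3.14, 3.14, 3.14, 3.14, 3.14].

## Interface

Orientations are given as [roll, pitch, yaw] about the fixed x, y, z axes, in that order (R = Rz(yaw) Ry(pitch) Rx(roll)).
In Python, from cell import ctrl gives the robot as it stands.
- The arm moves only by the shell command python3 -m pendant 'ROWS'. ROWS is JSON, a list of rows, each a list of 7 numbers: the shift along the world's x, y, z in m, then the turn, a rotation vector about the world's x, y, z in rad, then the opening, from -1 (shut) to 1 (fully open). A call has 1 to 8 rows; each row is the pose to reach, as a shift and turn from the pose commanded when the call began; what a row does not reach only later rows make up. A row lasts 1/10 s, in which the tool goes at most 50 mm and 8.59 degrees, less where a joint would pass 70% of its speed; a pose out of reach is approached as far as the arm can. A call with a gripper value outside its range is refused whole. The fingers move at their own pace and stop on an object; the grip force is fixed at half the most. Time passes only in rows, so rows that repeat a pose let the fingers close. It gives the time, the measured TCP pose, the force and the opening at its end, in the units of the state.
- ctrl.read_state(): the state, without advancing time (a new reading comes with each control period).
- ctrl.get_image(name): name is "side" or "top" or "wrist"; returns the picture (480x640x3 uint8, blue, green, red); there is no depth.
- ctrl.get_calibration(name): a dict with "fx", "fy", "cx", "cy" (pixels), "dist_coeffs" ([k1, k2, p1, p2, k3] as OpenCV has them; the pictures are not rectified), "R" (3x3) and "t" (3): a world point X has camera coordinates R X + t. Camera axes: x right, y down, z forward; pixel columns grow to the right and rows downward; lengths in mm; the calibration is good to about 2 mm. A picture is of the moment at which its call begins: read the wrist's pose just before it. get_calibration takes no time and is no camera call; for the wrist camera it gives the pose at the moment of the call.
- ctrl.finish_job(): hands the job in, once; it reports no verdict.
The state is a dict: "clock": time; "qpos": joint angles; "qd": joint speeds; "tau": joint torques, N m; "eef_pos": TCP position; "tool_rot": TCP orientation; "force": force on the tool from outside, world axes, zero at the start; "torque": the same for the moment, N m; "width": finger opening in mm.
Only numpy, scipy, OpenCV 4.12 (cv2) and the standard library are available. Lean on these libraries where they do the work, as an engineer would, in place of code of your own. Each camera call takes 0.05 s, during which the arm holds its last target. There are 200 camera calls.

## Task

Lift the lid of the wooden botanicals chest almost to its stop, then swing the prop rod on the lid's right edge down and lower its ball foot into the single hole of the aluminium keeper strip on the chest's right side until it stands fully home on the bottom, and let go. The hole's place along the strip has to be found by feel: slide the foot lightly, never pressing or jamming it hard on the strip, and leave the bottle, jar and can beside the chest where they stand.

Things in the scene. Friction and masses are not known exactly. Their poses are not given: they have to be found in the camera images.
- chest: Fixed wooden chest, 180 mm deep (x), 260 wide (y), 90 high without its lid. Origin: centre of its underside, on the table. x points from its front (robot side) to the hinge side, y to its left, z up. The lid's hinge line runs along y at x +90, z +90 mm (the lid's underside plane passes through it).
- lid (a joint): Angle of the lid (180 x 260 x 10 mm, about 0.36 kg) in rad: 0 shut, grows as the front edge rises, stop at 1.4. Stiff hinges hold it at any angle (0.48 N m of friction: 3 to 5 N at the bar to lift it). With the rod's foot home in the hole it stands at about 0.9.
- lid_bar (a point): Middle of the lid's handle: a round steel bar, 12 mm thick, 104 mm clear length, parallel to the hinge, 40 mm out from the lid's front edge; 220 mm from the hinge line and 5 mm above the lid's underside plane. It can be pinched from above and turns freely between the fingers.
- rod (a joint): Angle of the prop rod to the lid, rad: 0 folded along the lid's right edge, foot to the hinge; grows as the foot swings down and forward; range 0 to 1.5; stays where left (0.16 N m). Pivot on the lid, 165 mm from the hinge line, 5 mm above the lid's underside plane. The rod moves only in the chest's upright plane y -145 mm; lid + rod = 1.57: rod straight down, more: foot ahead of the pivot.
- rod_foot (a point): Centre of the brass ball foot, 11 mm thick, at the rod's free end, 166.5 mm from the pivot. The rod is 7 mm thick.
- rod_grip (a point): Grip point on the red pin: round, 12 mm thick, sticks out 85 mm from the rod to the right (chest -y), 125 mm from the pivot, 41.5 mm before the foot's centre. This point is 60 mm out from the rod. Pinch it from above, fingers closing along the chest's x; it turns between the fingers.
- rail: Grey rail with an aluminium keeper strip, 120 x 28 mm. Origin: on the strip's level top, mid-rail (chest x -10, y -145, z +68 mm); axes as the chest's. The strip's one hole (16 mm in x, 13 in y, 14 deep, square-edged, dark bottom) has its centre at x -22 to +22 mm: not measured, to be felt or seen. Foot home: ball centre 8.5 mm below the top; sliding on the strip: 5.5 mm above it.
- spirit_bottle: Loose amber bottle, 68 mm thick, 190 high, upright on the table left of the chest; a bystander. Origin: centre of its underside.
- sample_jar: Loose glass jar with green cap, 60 mm thick, 80 high, behind the chest; a bystander. Origin: centre of its underside.
- tonic_can: Loose can, 66 mm thick, 110 high, to the right of the chest; a bystander. Origin: centre of its underside.

How it is judged:
By the outcome, as a careful person would: the job done as asked, in the order asked, and still so for the second after the job is handed in, with the robot touching nothing.
It also fails if it takes over 72 s, if anything falls off the work surface, if the arm or the gripper's body presses on something with over 40 N, if the wrist force passes 120 N, or if a joint passes its speed limit or range.

## Working session

There is one attempt and no reset: what is moved stays moved. The work goes in short steps, Python scripts to look and compute and a shell command to move; the robot and the scene stay as the last step left them, time stands still between calls to the robot, and variables do not carry over. Pictures are saved under pics/ and viewed, about 8 in all and at most 12, crops included, and the job is handed in when it is done.

```bash
ls; mkdir -p pics; python3 - <<'E'
from cell import ctrl
import cv2,numpy as np
s=ctrl.read_state();print(s)
a=ctrl.get_image("top");b=ctrl.get_image("side")
cv2.imwrite("pics/top0.png",a);cv2.imwrite("pics/side0.png",b)
for n in("top","side","wrist"):
    c=ctrl.get_calibration(n);print(n,{k:np.round(v,3).tolist() for k,v in c.items()})
E
```

```text
pics
{'clock': 0.0, 'qpos': array([ 1.08821383,  0.62932963,  0.03843502,  1.51837613, -0.02701123,
        0.99631459, -0.02002146]), 'qd': array([-6.30804242e-05, -8.03025230e-04, -2.00639004e-03,  2.47120325e-04,
        3.63402929e-04, -3.35236092e-04,  1.33798724e-04]), 'tau': array([ 3.50054606e-04, -5.63399863e+01,  1.22587904e+00, -1.93447423e+01,
        1.08090937e-02,  1.05389755e-02,  4.12613559e-06]), 'eef_pos': array([ 262.90962738, -593.76317617,  230.39706619]), 'tool_rot': array([-3.13968265e+00,  1.12324389e-05,  4.16760370e-01]), 'force': array([ 1.15285504, -0.3902703 ,  0.12815942]), 'torque': array([-0.03198589, -0.03674428,  0.04626706]), 'width': 85.3306919750346}
top {'fx': 468.63, 'fy': 468.63, 'cx': 316.93, 'cy': 235.22, 'dist_coeffs': [-0.121, 0.0, 0.0, 0.0, 0.0], 'R': [[0.023, -1.0, 0.005], [-0.989, -0.023, -0.143], [0.143, -0.002, -0.99]], 't': [54.186, 600.163, 829.016]}
side {'fx': 502.984, 'fy': 502.984, 'cx': 323.385, 'cy': 241.562, 'dist_coeffs': [-0.125, 0.0, 0.0, 0.0, 0.0], 'R': [[-0.773, -0.634, 0.017], [-0.345, 0.399, -0.85], [0.532, -0.663, -0.527]], 't': [493.905, 261.38, 659.744]}
wrist {'fx': 426.5, 'fy': 426.5, 'cx': 319.254, 'cy': 246.915, 'dist_coeffs': [-0.08, 0.0, 0.0, 0.0, 0.0], 'R': [[0.404, -0.915, -0.001], [-0.871, -0.385, 0.304], [-0.279, -0.122, -0.953]], 't': [-648.51, -38.144, 380.255]}
```

View pics/top0.png

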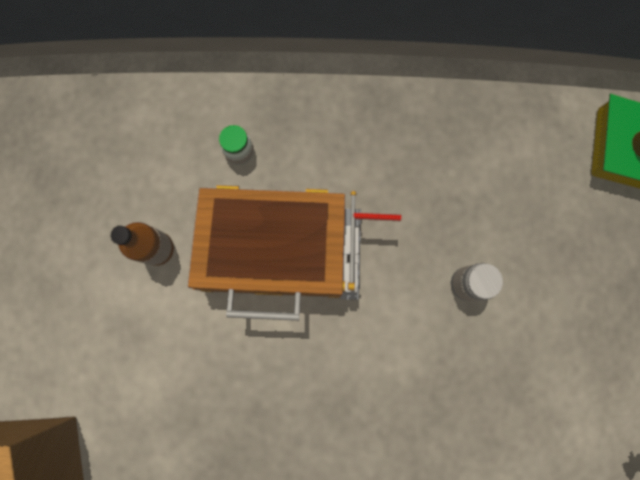

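View pics/side0.png

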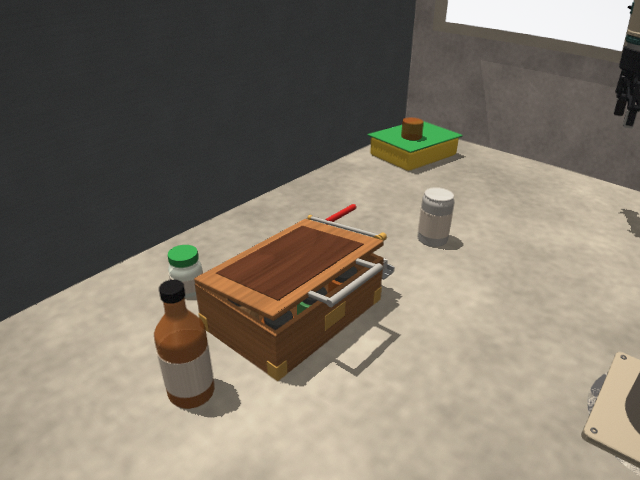

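The top view shows the chest with its lid slightly ajar. The bar is at about (229,316)–(298,319), the red pin at (355,215)–(400,217), and the rail runs around x≈350 with a dark spot near (348,257). I'll zoom in on both views.

```bash
python3 - <<'E'
import cv2,numpy as np
a=cv2.imread("pics/top0.png")[175:330,180:410];b=cv2.imread("pics/side0.png")[200:380,190:400]
a=cv2.resize(a,None,fx=3.4,fy=3.4,interpolation=cv2.INTER_CUBIC)
cv2.imwrite("pics/topc.png",a)
b=cv2.resize(b,None,fx=3.3,fy=3.3,interpolation=cv2.INTER_CUBIC);cv2.imwrite("pics/sidec.png",b);print(a.shape,b.shape)
E
```

```text
(527, 782, 3) (594, 693, 3)
```

View pics/topc.png

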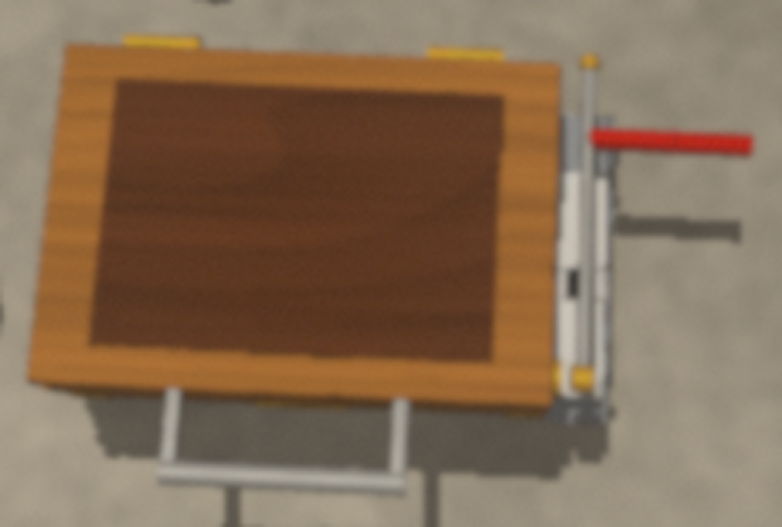

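View pics/sidec.png

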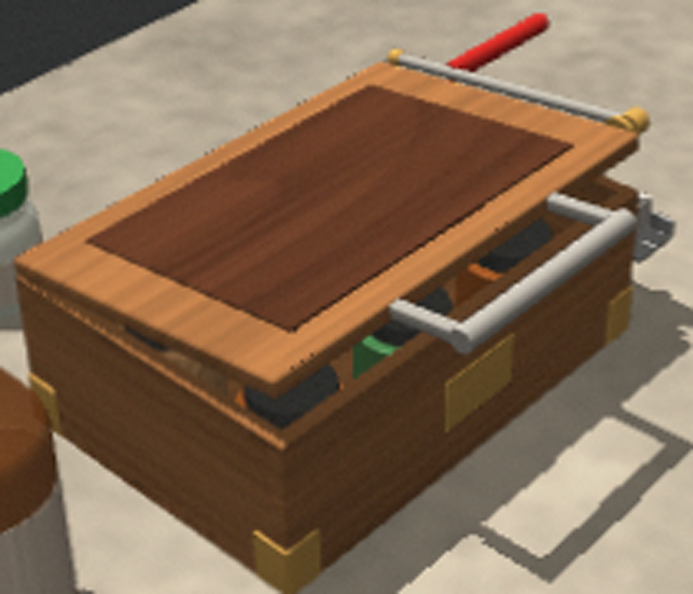

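The crops show these points clearly: bar ends, foot ball, pivot and pin end. A dark mark in the strip at crop (573,283) is likely the hole. I'll triangulate them.

```bash
cat > h.py <<'E'
import numpy as np,cv2
from cell import ctrl
def ray(n,uv,c=None):
    c=c or ctrl.get_calibration(n)
    K=np.array([[c["fx"],0,c["cx"]],[0,c["fy"],c["cy"]],[0,0,1]])
    p=cv2.undistortPoints(np.array([[uv]],float),K,np.array(c["dist_coeffs"]))[0,0]
    R=np.array(c["R"]);t=np.array(c["t"]).ravel()
    d=R.T@[p[0],p[1],1];return -R.T@t,d/np.linalg.norm(d)
def onz(n,uv,z,c=None):
    o,d=ray(n,uv,c);return o+d*(z-o[2])/d[2]
def tri(*rs):
    A=sum(np.eye(3)-np.outer(d,d) for o,d in rs);b=sum((np.eye(3)-np.outer(d,d))@o for o,d in rs)
    X=np.linalg.solve(A,b);return X,max(np.linalg.norm(np.cross(X-o,d)) for o,d in rs)
def proj(n,X,c=None):
    c=c or ctrl.get_calibration(n)
    K=np.array([[c["fx"],0,c["cx"]],[0,c["fy"],c["cy"]],[0,0,1]])
    return cv2.projectPoints(np.array([X],float),cv2.Rodrigues(np.array(c["R"]))[0],np.array(c["t"],float),K,np.array(c["dist_coeffs"]))[0][0,0]
E
python3 - <<'E'
from h import *
T=lambda u,v:ray("top",(180+u/3.4,175+v/3.4)); S=lambda u,v:ray("side",(190+u/3.3,200+v/3.3))
P=dict(barL=((160,473),(463,335)),barR=((404,484),(630,222)),foot=((590,61),(395,56)),piv=((582,378),(632,120)),pin=((752,145),(543,22)),bl=((67,45),(18,260)),fl=((32,380),(277,385)),can=None)
Q={}
for k,v in P.items():
    if v: Q[k],e=tri(T(*v[0]),S(*v[1]));print(k,Q[k].round(1),round(e,1))
d=Q['barL']-Q['barR'];print(np.degrees(np.arctan2(-d[0],d[1])),np.linalg.norm(d))
d=Q['foot']-Q['piv'];print('rod',np.degrees(np.arctan2(d[1],d[0])),np.linalg.norm(d),np.arctan2(d[2],np.hypot(d[0],d[1])))
print('mark',onz("top",(180+573/3.4,175+283/3.4),68))
print('strip ends',onz("top",(180+572/3.4,175+115/3.4),68),onz("top",(180+583/3.4,175+420/3.4),68))
print('basecorner',onz("side",(190+290/3.3,200+592/3.3),0))
print('can top',onz("top",(484,281),110))
E
```

```text
barL [452.3 214.2 127. ] 1.0
barR [449.3  95.1 123.2] 0.0
foot [669.6   5.2  93.3] 0.7
piv [503.8   9.4 117.7] 1.0
pin [625.9 -79.4  97.3] 0.3
bl [670.7 279.3  97.5] 0.2
fl [495.5 281.6 119.3] 0.8
-1.4338094106929764 119.26439250159781
rod -1.424755315818359 167.6938099792994 -0.14601453154538604
mark [554.70213677  10.44900264  68.        ]
strip ends [645.1305433   12.17062689  68.        ] [482.85444621   4.15631284  68.        ]
basecorner [493.85674089 282.82789143   0.        ]
can top [ 516.0671031 -221.7367064  110.       ]
```

Results:
- Chest centre is about (579.5, 152), yaw about -0.025, lid about 0.146 rad.
- Bar middle is about (451, 154.5, 126).
- Dark mark is at rail x of about -11.

Next I move towards the bar.

```bash
python3 -m pendant '[[0.024,0.044,0.005,0,0,0.141,-0.2],[0.048,0.088,0.01,0,0,0.282,-0.2],[0.072,0.132,0.01,0,0,0.423,-0.2],[0.096,0.176,0.01,0,0,0.564,-0.2],[0.12,0.22,0.01,0,0,0.705,-0.2],[0.144,0.264,0.01,0,0,0.846,-0.2],[0.168,0.308,0.01,0,0,0.987,-0.2],[0.192,0.352,0.01,0,0,1.128,-0.2]]'; python3 -m pendant '[[0,0.048,0,0,0,0,-0.2],[0,0.096,0,0,0,0,-0.2],[0,0.144,0,0,0,0,-0.2],[0,0.192,0,0,0,0,-0.2],[0,0.24,0,0,0,0,-0.2],[0,0.288,0,0,0,0,-0.2],[0,0.336,0,0,0,0,-0.2],[-0.004,0.384,0,0,0,0,-0.2]]'; python3 -m pendant '[[0,0.01,0,0,0,0,-0.2],[0,0.01,0,0,0,0,-0.2],[0,0.01,0,0,0,0,-0.2]]'
```

```text
clock: 0.9
eef_pos: [454.9, -241.8, 241.3]
tool_rot: [-3.141, 0.0, 1.55]
force: [0.9, -0.1, 0.3]
width: 33.6
clock: 1.7
eef_pos: [450.4, 142.2, 241.2]
tool_rot: [3.141, -0.0, 1.544]
force: [0.0, 0.2, 0.1]
width: 34.2
clock: 2.0
eef_pos: [450.4, 148.8, 241.0]
tool_rot: [-3.141, 0.001, 1.544]
force: [-0.1, -0.3, -0.7]
width: 34.0
```

```bash
python3 -m pendant '[[0.001,0.005,-0.04,0,0,0,-0.2],[0.001,0.005,-0.08,0,0,0,-0.2],[0.001,0.005,-0.1,0,0,0,-0.2],[0.001,0.005,-0.115,0,0,0,-0.2],[0.001,0.005,-0.125,0,0,0,-0.2],[0.001,0.005,-0.133,0,0,0,-0.2],[0.001,0.005,-0.133,0,0,0,-0.2]]'; python3 -m pendant '[[0,0,0,0,0,0,-1],[0,0,0,0,0,0,-1],[0,0,0,0,0,0,-1],[0,0,0,0,0,0,-1],[0,0,0,0,0,0,-1]]'; python3 -c "
import numpy as np
C=np.array([451.8,0]);
f=lambda a:np.array([90-220*np.cos(a)+5*np.sin(a),90+220*np.sin(a)+5*np.cos(a)])
a0=.146
for a in np.linspace(a0,1.36,17): print(round(a,3),(f(a)-f(a0)).round(1))
from cell import ctrl;import cv2;cv2.imwrite('pics/s1.png',ctrl.get_image('side'))"
```

```text
clock: 2.7
eef_pos: [451.4, 154.2, 107.8]
tool_rot: [-3.141, 0.001, 1.543]
force: [-0.9, 0.1, -1.1]
width: 33.9
clock: 3.2
eef_pos: [452.7, 155.3, 108.8]
tool_rot: [3.139, -0.001, 1.544]
force: [3.4, -2.0, 0.1]
width: 9.8
0.146 [0. 0.]
0.222 [ 3.4 16.3]
0.298 [ 8.1 32.4]
0.374 [13.9 48. ]
0.45 [21.  63.1]
0.525 [29.1 77.7]
0.601 [38.3 91.6]
0.677 [ 48.6 104.8]
0.753 [ 59.8 117.1]
0.829 [ 72.  128.6]
0.905 [ 84.9 139.1]
0.981 [ 98.7 148.6]
1.056 [113.1 157. ]
1.132 [128.1 164.4]
1.208 [143.6 170.5]
1.284 [159.5 175.5]
1.36 [175.8 179.2]
```

View pics/s1.png

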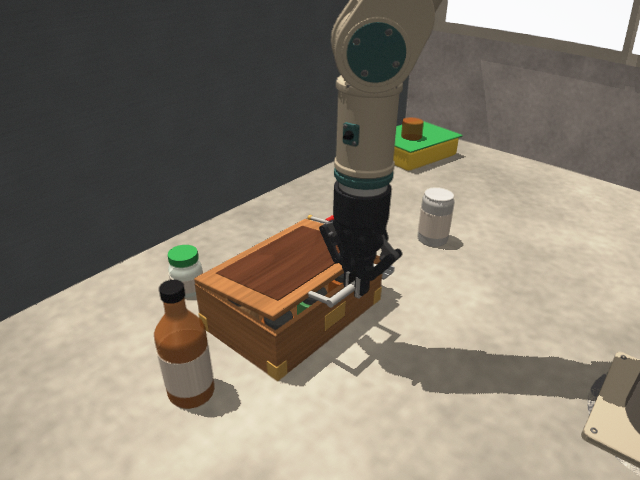

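The gripper is on the bar in the picture, and it closed on it at 9.8 mm. I lift along the arc.

```bash
python3 -m pendant '[[0.0034,0,0.016,0,0,0,-1],[0.008,0,0.032,0,0,0,-1],[0.014,0,0.048,0,0,0,-1],[0.021,-0.0005,0.063,0,0,0,-1],[0.029,-0.0007,0.0777,0,0,0,-1],[0.0383,-0.001,0.0916,0,0,0,-1],[0.0486,-0.0012,0.1048,0,0,0,-1],[0.0598,-0.0015,0.117,0,0,0,-1]]'; python3 -m pendant '[[0.012,-0.0003,0.0115,0,0,0,-1],[0.025,-0.0006,0.022,0,0,0,-1],[0.0389,-0.001,0.0315,0,0,0,-1],[0.0533,-0.0013,0.04,0,0,0,-1],[0.0683,-0.0017,0.0473,0,0,0,-1],[0.0838,-0.002,0.0534,0,0,0,-1],[0.0918,-0.0022,0.056,0,0,0,-1],[0.0918,-0.0022,0.056,0,0,0,-1]]'
```

```text
clock: 4.05
eef_pos: [506.2, 154.2, 224.2]
tool_rot: [-3.131, 0.002, 1.546]
force: [-8.1, 0.1, 0.1]
width: 9.3
clock: 4.85
eef_pos: [601.6, 152.6, 285.3]
tool_rot: [-3.141, -0.0, 1.545]
force: [-9.2, -3.1, 23.8]
width: 9.7
```

Up-force of 24 N: the true arc is about 4 mm higher than commanded. I correct for that while finishing the lift.

```bash
python3 -m pendant '[[0,0,0.004,0,0,0,-1],[0.006,0,0.007,0,0,0,-1],[0.012,-0.0002,0.009,0,0,0,-1],[0.018,-0.0004,0.0105,0,0,0,-1],[0.022,-0.0005,0.011,0,0,0,-1],[0.022,-0.0005,0.011,0,0,0,-1]]'; python3 - <<'E'
from h import *
cv2.imwrite('pics/s2.png',ctrl.get_image('side'))
E
```

```text
clock: 5.45
eef_pos: [625.1, 152.0, 291.8]
tool_rot: [-3.14, -0.001, 1.545]
force: [-2.4, 3.3, -2.8]
width: 9.6
```

View pics/s2.png

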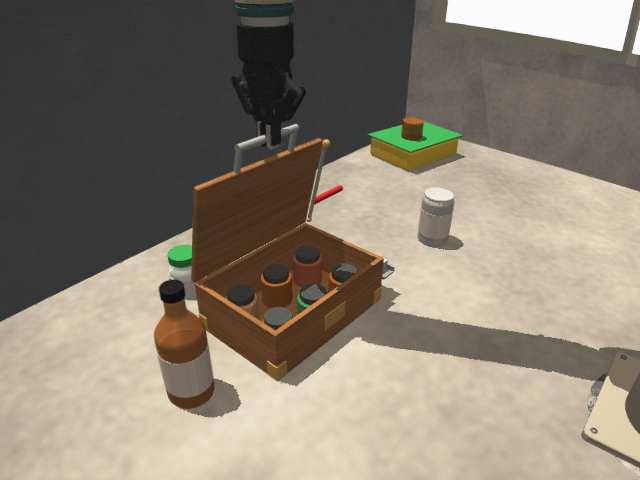

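The lid stands at about 1.345 rad. I release it, go up and move over towards the pin.

```bash
python3 -m pendant '[[0,0,0,0,0,0,-0.2],[0,0,0,0,0,0,-0.2],[0,0,0,0,0,0,-0.2],[0,0,0.02,0,0,0,-0.2],[0,0,0.05,0,0,0,-0.2]]'; python3 -m pendant '[[0,-0.045,0,0,0,0,-0.2],[0.005,-0.09,0,0,0,0,-0.2],[0.01,-0.135,0,0,0,0,-0.2],[0.02,-0.18,0,0,0,0,-0.2],[0.03,-0.214,-0.01,0,0,0,-0.2],[0.035,-0.214,-0.05,0,0,0,-0.2],[0.035,-0.214,-0.09,0,0,0,-0.2],[0.035,-0.214,-0.1,0,0,0,-0.2]]'; python3 - <<'E'
from h import *
R=None
for n in("top","side","wrist"):
    c=ctrl.get_calibration(n);im=ctrl.get_image(n);cv2.imwrite(f'pics/{n}3.png',im)
    h=cv2.cvtColor(im,cv2.COLOR_BGR2HSV)
    m=(((h[...,0]<6)|(h[...,0]>174))&(h[...,1]>170)&(h[...,2]>90)).astype(np.uint8)
    k,l,s,ce=cv2.connectedComponentsWithStats(m)
    for i in range(1,k):
        if s[i,4]>30:
            p=np.argwhere(l==i)[:,::-1].astype(np.float32)
            print(n,s[i],cv2.boxPoints(cv2.minAreaRect(p)).round(1).tolist())
print(proj("top",[660,-55,130]),proj("side",[660,-55,130]),proj("wrist",[660,-55,130]))
print(ctrl.read_state()['eef_pos'])
E
```

```text
clock: 6.0
eef_pos: [624.6, 149.9, 341.5]
tool_rot: [-3.139, 0.002, 1.544]
force: [1.6, 0.6, 0.7]
width: 34.1
clock: 6.8
eef_pos: [657.5, -64.2, 238.0]
tool_rot: [-3.134, 0.001, 1.544]
force: [-0.2, 0.2, -0.3]
width: 33.7
top [367 190  35   7 168] [[366.79998779296875, 194.60000610351562], [367.0, 189.8000030517578], [401.20001220703125, 191.60000610351562], [401.0, 196.39999389648438]]
side [315 186  27  18 159] [[312.6000061035156, 198.1999969482422], [340.20001220703125, 184.39999389648438], [342.6000061035156, 189.1999969482422], [315.0, 203.0]]
wrist [ 314  126   19  140 2318] [[314.0, 126.0], [332.0, 126.0], [332.0, 265.0], [314.0, 265.0]]
[390.27952832 194.01611154] [334.01512328 190.82574218] [316.57719084 230.48472282]
[660.68157726 -62.83607073 243.23617021]
```

View pics/wrist3.png

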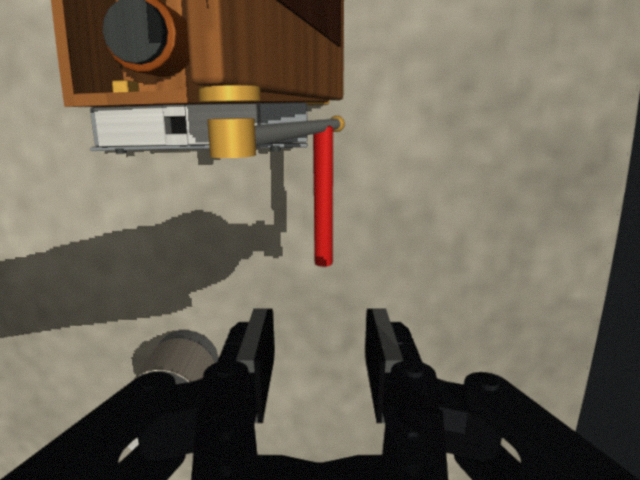

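The wrist view shows the hole clearly as a dark square at about (176,124) on the strip. The pin runs from (323,126) to (323,265), with the can well clear. Next I locate the hole and the pin.

```bash
python3 - <<'E'
from h import *
im=cv2.imread('pics/wrist3.png')
g=cv2.cvtColor(im,cv2.COLOR_BGR2GRAY)
print('row', g[124,150:215].tolist()); print('col',g[100:155,176].tolist())
for p in ((165,124),(187,124),(176,124),(94,128)): print(p,onz("wrist",p,68).round(1))
tip,e=tri(ray("top",(401,194)),ray("side",(341.5,186.5)),ray("wrist",(323,262)));print('tip',tip,e)
print('pivot hub', onz("wrist",(232,138),252))
E
```

```text
row [196, 192, 197, 194, 198, 196, 193, 198, 198, 198, 198, 198, 193, 176, 136, 86, 76, 73, 70, 66, 58, 39, 25, 28, 24, 17, 22, 24, 24, 26, 22, 25, 20, 27, 24, 44, 114, 172, 167, 122, 98, 94, 96, 97, 97, 98, 96, 97, 95, 99, 97, 97, 101, 98, 97, 99, 94, 83, 84, 90, 100, 111, 121, 124, 131]
col [106, 104, 83, 49, 53, 84, 126, 181, 194, 198, 198, 199, 196, 194, 191, 161, 86, 26, 19, 24, 28, 29, 21, 24, 22, 25, 26, 23, 27, 24, 29, 25, 30, 73, 146, 187, 195, 197, 198, 196, 195, 199, 199, 198, 177, 127, 129, 130, 101, 72, 71, 84, 109, 147, 156]
(165, 124) [551.2  11.3  68. ]
(187, 124) [567.5  10.6  68. ]
(176, 124) [559.4  10.9  68. ]
(94, 128) [497.1  11.   68. ]
tip [660.83980249 -75.2596277  131.36315349] 2.874234994642256
pivot hub [636.39679255   9.04882842 252.        ]
```

```bash
python3 -m pendant '[[0,0.005,-0.04,0,0,0,-0.2],[0,0.005,-0.075,0,0,0,-0.2],[0,0.005,-0.1,0,0,0,-0.2],[0,0.005,-0.115,0,0,0,-0.2],[0,0.005,-0.125,0,0,0,-0.2],[0,0.005,-0.13,0,0,0,-0.2],[0,0.005,-0.13,0,0,0,-0.2]]'; python3 -m pendant '[[0,0,0,0,0,0,-1],[0,0,0,0,0,0,-1],[0,0,0,0,0,0,-1],[0,0,0,0,0,0,-1]]'; cat > k.py <<'E'
import numpy as np
from scipy.optimize import fsolve
L=166.5
piv=lambda a:np.array([90-165*np.cos(a)+5*np.sin(a),90+165*np.sin(a)+5*np.cos(a)])
pt=lambda a,s,d:piv(a)+d*np.array([np.cos(s),-np.sin(s)])   # s=lid+rod
def inv(p,d=L,g=(1.1,1.8)): return fsolve(lambda q:pt(q[0],q[1],d)-p,g)
E
python3 - <<'E'
from k import *
print("swing at lid 1.345: s, pin, footz")
for s in np.linspace(1.345,1.95,9): print(s.round(3),pt(1.345,s,125).round(1),pt(1.345,s,L).round(1))
for x in (-30,-24,-20,-10,0):
    for z in (85,73.5,59.5):
        q=inv((x,z),g=(.95,1.8)); print(x,z,q.round(3),'pin',pt(*q,125).round(1))
E
```

```text
clock: 7.65
eef_pos: [660.7, -57.8, 113.0]
tool_rot: [3.14, 0.0, 1.545]
force: [0.7, 0.4, 0.6]
width: 34.0
clock: 8.05
eef_pos: [661.0, -57.8, 113.6]
tool_rot: [3.139, 0.0, 1.545]
force: [-0.5, -0.4, 6.3]
width: 9.8
swing at lid 1.345: s, pin, footz
1.345 [ 85.9 130.1] [95.2 89.7]
1.421 [ 76.6 128.3] [82.8 87.3]
1.496 [ 67.2 127.3] [70.3 85.9]
1.572 [ 57.8 126.9] [57.8 85.4]
1.648 [ 48.4 127.3] [45.2 85.9]
1.723 [ 39.  128.4] [32.7 87.4]
1.799 [ 29.7 130.2] [20.3 89.7]
1.874 [ 20.6 132.6] [ 8.2 93. ]
1.95 [ 11.7 135.8] [-3.7 97.3]
-30 85 [1.139 1.911] pin [-16.2 124.1]
-30 73.5 [1.041 1.819] pin [-19.8 113.7]
-30 59.5 [0.92  1.715] pin [-24.  100.6]
-24 85 [1.157 1.89 ] pin [-11.  124.4]
-24 73.5 [1.054 1.793] pin [-14.8 114. ]
-24 59.5 [0.927 1.685] pin [-19.3 100.7]
-20 85 [1.169 1.876] pin [ -7.5 124.6]
-20 73.5 [1.062 1.776] pin [-11.5 114.1]
-20 59.5 [0.93  1.663] pin [-16.2 100.8]
-10 85 [1.197 1.841] pin [  1.1 125. ]
-10 73.5 [1.08  1.731] pin [ -3.4 114.5]
-10 59.5 [0.937 1.608] pin [ -8.4 101. ]
0 85 [1.225 1.806] pin [  9.7 125.4]
0 73.5 [1.095 1.684] pin [  4.7 114.7]
0 59.5 [0.937 1.549] pin [ -0.9 101. ]
```

The pin is gripped. I swing the rod down and forward at constant lid angle.

```bash
python3 -m pendant '[[-0.0093,0.0002,-0.0018,0,0,0,-1],[-0.0187,0.0004,-0.0028,0,0,0,-1],[-0.0281,0.0007,-0.003,0,0,0,-1],[-0.0375,0.0009,-0.0025,0,0,0,-1],[-0.0469,0.0012,-0.0015,0,0,0,-1],[-0.0562,0.0014,0.0004,0,0,0,-1],[-0.0653,0.0016,0.0028,0,0,0,-1],[-0.0742,0.0019,0.006,0,0,0,-1]]'; python3 -m pendant '[[0,0,0,0,0,0,-1],[0,0,0,0,0,0,-1]]'; python3 - <<'E'
from h import *
for i in range(3): print(ctrl.read_state()['force'].round(1))
a=ctrl.get_image('side')[100:300,180:440];b=ctrl.get_image('top')[150:320,180:420]
b=cv2.resize(b,(400,283));a=cv2.resize(a,(400,308))
cv2.imwrite('pics/c4.png',np.vstack([a,b]))
E
```

```text
clock: 8.85
eef_pos: [583.7, -56.3, 118.0]
tool_rot: [-3.139, 0.001, 1.545]
force: [0.7, -1.3, -13.3]
width: 9.9
clock: 9.05
eef_pos: [584.6, -56.3, 118.4]
tool_rot: [-3.139, 0.001, 1.545]
force: [-1.6, -1.4, -10.2]
width: 9.7
[ -1.6  -1.4 -10.2]
[ -1.6  -1.4 -10.2]
[ -1.6  -1.4 -10.2]
```

View pics/c4.png

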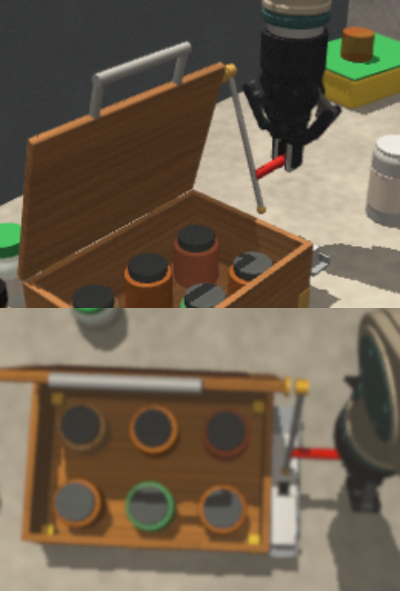

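The rod swung down with its foot above the strip, just hinge-side of the hole. I lower towards the strip.

```bash
python3 -m pendant '[[0,0,-0.003,0,0,0,-1],[0,0,-0.006,0,0,0,-1],[0,0,-0.01,0,0,0,-1],[-0.001,0,-0.013,0,0,0,-1],[-0.002,0,-0.015,0,0,0,-1],[-0.002,0,-0.015,0,0,0,-1]]';  python3 -m pendant '[[-0.0005,0,-0.001,0,0,0,-1],[-0.001,0,-0.002,0,0,0,-1],[-0.001,0,-0.002,0,0,0,-1]]'
```

```text
clock: 9.75
eef_pos: [586.8, -56.3, 105.0]
tool_rot: [3.135, 0.0, 1.545]
force: [-0.1, -3.2, 3.7]
width: 9.4
clock: 10.05
eef_pos: [584.9, -56.2, 102.7]
tool_rot: [3.137, 0.0, 1.545]
force: [-0.5, -2.8, 5.5]
width: 9.8
```

```bash
for i in 1 2; do python3 -m pendant '[[-0.0003,0,-0.001,0,0,0,-1],[-0.0003,0,-0.001,0,0,0,-1]]'; done
```

```text
clock: 10.25
eef_pos: [584.5, -56.2, 101.7]
tool_rot: [3.137, 0.0, 1.545]
force: [-1.0, -3.4, 6.5]
width: 9.7
clock: 10.45
eef_pos: [584.2, -56.2, 100.8]
tool_rot: [3.137, 0.0, 1.545]
force: [-1.2, -3.9, 8.2]
width: 9.5
```

```bash
python3 -m pendant '[[-0.0003,0,-0.001,0,0,0,-1],[-0.0003,0,-0.001,0,0,0,-1]]'
```

```text
clock: 10.65
eef_pos: [583.9, -56.2, 100.2]
tool_rot: [3.137, 0.001, 1.545]
force: [-0.9, -3.3, 9.4]
width: 9.4
```

```bash
python3 -m pendant '[[-0.0003,0,-0.001,0,0,0,-1],[-0.0003,0,-0.001,0,0,0,-1]]'
```

```text
clock: 10.85
eef_pos: [583.9, -56.2, 100.0]
tool_rot: [3.137, 0.001, 1.545]
force: [-3.1, -2.8, 16.1]
width: 10.1
```

Contact: z stopped at 100.0 and the force rose. I ease off slightly and slide forward lightly.

```bash
python3 -m pendant '[[0,0,0.0008,0,0,0,-1],[-0.001,0,0.0008,0,0,0,-1],[-0.002,0,0.0008,0,0,0,-1],[-0.003,0,0.0007,0,0,0,-1],[-0.004,0.0001,0.0007,0,0,0,-1]]'; python3 -m pendant '[[-0.001,0,0,0,0,0,-1],[-0.002,0,0,0,0,0,-1],[-0.003,0.0001,-0.0001,0,0,0,-1],[-0.004,0.0001,-0.0001,0,0,0,-1]]'
```

```text
clock: 11.35
eef_pos: [582.2, -56.2, 100.3]
tool_rot: [3.132, 0.0, 1.545]
force: [2.9, -4.0, 7.2]
width: 9.3
clock: 11.75
eef_pos: [578.3, -56.1, 100.1]
tool_rot: [3.132, 0.0, 1.545]
force: [4.2, -3.9, 6.2]
width: 9.7
```

```bash
python3 -m pendant '[[-0.001,0,-0.0003,0,0,0,-1],[-0.002,0,-0.0003,0,0,0,-1],[-0.003,0.0001,-0.0004,0,0,0,-1],[-0.004,0.0001,-0.0004,0,0,0,-1]]'; python3 -m pendant '[[-0.001,0,-0.0001,0,0,0,-1],[-0.002,0,-0.0001,0,0,0,-1],[-0.003,0.0001,-0.0002,0,0,0,-1]]';python3 -m pendant '[[-0.0007,0,0,0,0,0,-1],[-0.0014,0,-0.0001,0,0,0,-1],[-0.002,0.0001,-0.0001,0,0,0,-1]]'
```

```text
clock: 12.15
eef_pos: [575.4, -56.0, 100.0]
tool_rot: [3.13, -0.0, 1.545]
force: [5.8, -3.1, 5.7]
width: 9.6
clock: 12.45
eef_pos: [572.9, -55.9, 99.9]
tool_rot: [3.129, -0.0, 1.545]
force: [7.0, -4.2, 6.0]
width: 9.7
clock: 12.75
eef_pos: [571.1, -55.9, 99.8]
tool_rot: [3.129, -0.0, 1.544]
force: [6.9, -4.8, 5.4]
width: 9.7
```

```bash
python3 -m pendant '[[0,0,-0.0005,0,0,0,-1],[-0.0005,0,-0.0005,0,0,0,-1],[-0.001,0,-0.0005,0,0,0,-1]]'; python3 -m pendant '[[-0.0005,0,-0.0001,0,0,0,-1],[-0.001,0,-0.0002,0,0,0,-1],[-0.0015,0,-0.0002,0,0,0,-1],[-0.002,0,-0.0002,0,0,0,-1]]';python3 -m pendant '[[-0.0005,0,0,0,0,0,-1],[-0.001,0,0,0,0,0,-1],[-0.0015,0,0,0,0,0,-1],[-0.002,0,0,0,0,0,-1]]'
```

```text
clock: 13.05
eef_pos: [570.4, -55.9, 99.6]
tool_rot: [3.128, -0.0, 1.544]
force: [9.4, -3.8, 6.5]
width: 9.7
clock: 13.45
eef_pos: [562.8, -55.8, 97.0]
tool_rot: [3.139, 0.0, 1.544]
force: [3.8, -4.0, -0.1]
width: 9.8
clock: 13.85
eef_pos: [559.7, -55.7, 96.3]
tool_rot: [3.141, 0.0, 1.545]
force: [2.7, -4.0, -0.8]
width: 9.6
```

The foot slipped forward, z dropped about 3 mm and the load vanished, so it is entering the hole. I lower gently along the arc.

```bash
python3 -m pendant '[[0.0005,0,-0.001,0,0,0,-1],[0.0005,0,-0.002,0,0,0,-1],[0.0005,0,-0.002,0,0,0,-1]]'; python3 -m pendant '[[0,0,-0.0005,0,0,0,-1],[0,0,-0.001,0,0,0,-1],[0,0,-0.001,0,0,0,-1]]'
```

```text
clock: 14.15
eef_pos: [559.4, -55.7, 94.2]
tool_rot: [-3.14, 0.0, 1.545]
force: [0.7, -4.8, -0.7]
width: 9.8
clock: 14.45
eef_pos: [559.4, -55.7, 93.3]
tool_rot: [-3.14, 0.0, 1.545]
force: [-1.6, -4.9, 1.0]
width: 9.4
```

```bash
python3 -m pendant '[[-0.0003,0,-0.001,0,0,0,-1],[-0.0006,0,-0.002,0,0,0,-1],[-0.0006,0,-0.002,0,0,0,-1]]'; python3 -m pendant '[[-0.0003,0,-0.001,0,0,0,-1],[-0.0006,0,-0.002,0,0,0,-1],[-0.0006,0,-0.002,0,0,0,-1]]'
```

```text
clock: 14.75
eef_pos: [559.3, -55.7, 91.4]
tool_rot: [-3.141, 0.0, 1.545]
force: [-1.4, -5.0, 2.2]
width: 9.5
clock: 15.05
eef_pos: [559.0, -55.7, 89.6]
tool_rot: [3.141, 0.0, 1.545]
force: [-0.2, -5.1, 1.8]
width: 9.9
```

```bash
python3 -m pendant '[[-0.0003,0,-0.001,0,0,0,-1],[-0.0006,0,-0.0015,0,0,0,-1],[-0.0006,0,-0.0015,0,0,0,-1]]'; python3 -m pendant '[[-0.0003,0,-0.001,0,0,0,-1],[-0.0003,0,-0.001,0,0,0,-1]]';  python3 -m pendant '[[-0.0002,0,-0.0007,0,0,0,-1],[-0.0002,0,-0.0007,0,0,0,-1]]'
```

```text
clock: 15.35
eef_pos: [558.8, -55.7, 88.4]
tool_rot: [3.14, 0.0, 1.545]
force: [-0.3, -4.9, 3.4]
width: 9.9
clock: 15.55
eef_pos: [558.5, -55.7, 87.4]
tool_rot: [3.14, 0.0, 1.545]
force: [-0.1, -4.9, 2.8]
width: 9.9
clock: 15.75
eef_pos: [558.3, -55.6, 86.7]
tool_rot: [3.14, 0.0, 1.545]
force: [-0.8, -5.4, 3.6]
width: 9.7
```

```bash
python3 -m pendant '[[-0.0001,0,-0.0006,0,0,0,-1],[-0.0001,0,-0.0006,0,0,0,-1]]';  python3 -m pendant '[[-0.0001,0,-0.0006,0,0,0,-1],[-0.0001,0,-0.0006,0,0,0,-1]]'
```

```text
clock: 15.95
eef_pos: [558.2, -55.7, 86.3]
tool_rot: [3.14, 0.0, 1.545]
force: [-1.0, -5.0, 4.8]
width: 9.4
clock: 16.15
eef_pos: [558.2, -55.6, 86.1]
tool_rot: [3.14, 0.0, 1.545]
force: [-2.8, -5.1, 9.1]
width: 9.8
```

```bash
python3 -m pendant '[[0,0,-0.0006,0,0,0,-1],[0,0,-0.0006,0,0,0,-1]]'; python3 - <<'E'
from h import *
b=ctrl.get_image('top')[150:320,300:440];a=ctrl.get_image('side')[130:330,240:440]
cv2.imwrite('pics/c5.png',np.hstack([cv2.resize(a,(400,400)),cv2.resize(b,(330,400))]))
E
```

```text
clock: 16.35
eef_pos: [558.2, -55.7, 86.0]
tool_rot: [3.14, 0.001, 1.545]
force: [-3.7, -4.3, 12.6]
width: 10.1
```

View pics/c5.png

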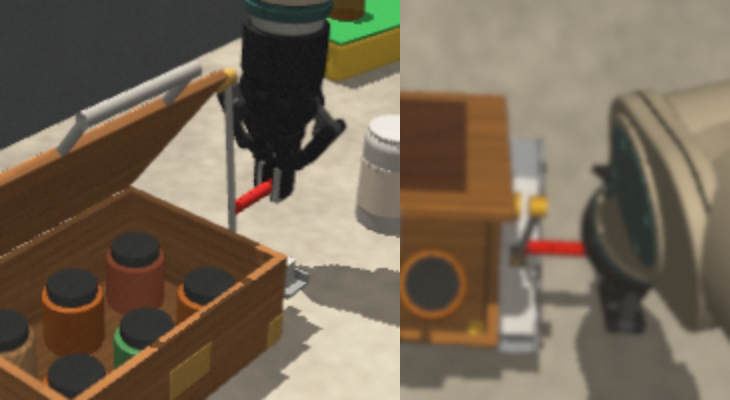

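The foot stands in the hole with the rod nearly upright; 13.8 mm of drop matches fully home. I ease off, open and retreat upward.

```bash
python3 -m pendant '[[0,0,0.0006,0,0,0,-1],[0,0,0.0006,0,0,0,-0.2],[0,0,0.0006,0,0,0,-0.2],[0,0,0.0006,0,0,0,-0.2],[0,0,0.0006,0,0,0,-0.2],[0,0,0.0006,0,0,0,-0.2]]';python3 -m pendant '[[0,0,0.01,0,0,0,-0.2],[0,-0.003,0.03,0,0,0,-0.2],[0,-0.01,0.06,0,0,0,-0.2],[0,-0.03,0.1,0,0,0,-0.2],[0,-0.05,0.14,0,0,0,-0.2],[0,-0.05,0.16,0,0,0,-0.2],[0,-0.05,0.16,0,0,0,-0.2]]'; python3 - <<'E'
from h import *
c=ctrl.get_calibration('wrist')
w=ctrl.get_image('wrist');b=ctrl.get_image('top')[150:320,300:440];a=ctrl.get_image('side')[130:330,240:440]
cv2.imwrite('pics/c6.png',np.hstack([cv2.resize(a,(400,400)),cv2.resize(b,(330,400))]));cv2.imwrite('pics/w6.png',w)
E
```

```text
clock: 17.05
eef_pos: [557.6, -55.0, 84.9]
tool_rot: [-3.141, -0.001, 1.545]
force: [0.1, -0.6, 0.8]
width: 34.2
clock: 17.75
eef_pos: [559.8, -106.3, 249.2]
tool_rot: [3.134, 0.001, 1.543]
force: [0.3, 1.1, 0.3]
width: 34.3
```

View pics/c6.png

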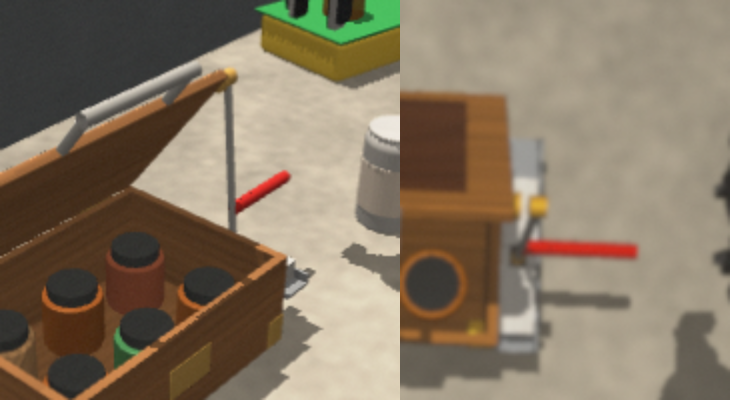

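View pics/w6.png

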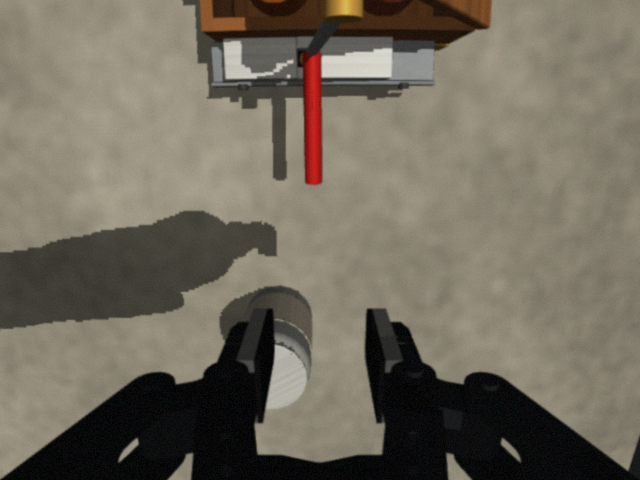

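The foot sits in the hole at wrist (303,57). The pivot and lid did not move after release, and the can is standing and clear of the gripper.

```bash
python3 -m pendant '[[0,0,0.02,0,0,0,-0.2],[0,0,0.02,0,0,0,-0.2],[0,0,0.02,0,0,0,-0.2]]'; python3 -c "
from cell import ctrl
print(ctrl.finish_job())"
```

```text
clock: 18.2
eef_pos: [557.2, -105.0, 264.0]
tool_rot: [-3.14, -0.0, 1.546]
force: [0.5, 0.4, -0.7]
width: 34.1
the job is handed in; nothing more can be done
None
```

The chest lid is propped with the rod's foot home in the keeper hole. The gripper has let go and is clear, and I handed the job in at about 18 s.

- **Lid:** I lifted it by the bar to about 1.345 rad (stop at 1.4). The force reached 24 N near the end because my arc was about 4 mm low; I corrected it before going on.
- **Finding the hole:** I swung the rod down and touched the strip at tool height 100.0 mm. The wrist force briefly read about 16 N there, roughly 8 N of it pressing on the strip. I eased off and slid forward at 5 to 10 N. The foot slipped quickly over the last few mm, and then the load vanished as it dropped in.
- **Seating:** It came to rest at tool height 86.0 mm, 13.8 mm lower, against the expected 14. I confirmed the bottom with a press of about 13 N on the gripper.

**Last checks:** After release, the pictures show the foot in the hole and the lid and rod unmoved. The can is standing clear. I did not look again at the bottle or jar, but the arm never came near them on the way.

**Disagreement:** My estimates of the hole's place differed by about 4 mm (top camera 554.7 mm in world x, wrist camera 558.7 mm). Measured from the strip's visible end, it differed by up to about 10 mm. The feel decided it.

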